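Fill the vial rotor and take it off its loading stand

TASK

Balance the centrifuge's vial rotor on its loading stand: set the two spare blue-capped vials from the bench upright into its two empty cups, one in each, fully down, and leave the green-capped vial where it stands. Then squeeze the red trigger against the fixed half of the rotor's handle to draw the sprung latch from under the ball, lift the rotor with all four vials straight up off the stand, level, by about 10 cm, and finish holding it there by the squeezed handle.

Things in the scene. Friction and masses are not known exactly. Their poses are not given: they have to be found in the camera images.
- stand: Loading stand, fixed to the bench: grey round foot 132 mm across, a column, and 42 mm above the bench a flat round seat 60 mm across. From the seat a steel ball stud (ball 22 mm across, its top 27 mm above the seat) rises into the rotor's socket. Origin: on the stand's axis, on the bench; z up.
- rotor: Vial rotor, loose, 0.4 kg empty, 150 mm across, level on the seat. Its latch fork grips under the ball: it lifts only with the latch drawn, and is clear of the ball after 30 mm. Origin: on its axis, in its underside (42 mm above the bench); z up. Four round cups at x = +-38, y = +-38 mm in its frame: bore 28 mm, inner floor at z = -20, rim at z = +8 mm; a seated vial's top is at z = +33.
- handle (a point): Middle of the squeeze handle in the rotor's hub: (0, 4, 58) mm in the rotor's frame, turning with it. Handle 24 mm wide in x; outer grip faces at y = -20 mm (fixed half) and y = +28 mm (red trigger; +18 when drawn), from z = 43 to 75 mm, top at 76; the rest of the rotor is below 43. Take it from above, a finger on each outer face, closing along the rotor's y.
- latch_plate (a joint): Travel of the latch with its red trigger towards the rotor's -y, m: 0 = free, fork under the ball, rotor locked; 0.010 = fully drawn, rotor free (drawn enough above 0.008). A spring pushes back, 4 N at first, 8 N when fully drawn; let go, it locks again. A grip of 20 to 40 N on the handle draws it fully and carries the loaded rotor (up to 0.7 kg).
- cup_1 (a point): Place of a seated vial's middle in the cup at x = +38, y = +38 mm of the rotor's frame: on the cup's axis, 26.5 mm above its floor, 1.5 mm below its rim. Two of the four cups, which ones varies, hold a vial at the start; two are empty.
- cup_2 (a point): The same for the cup at (-38, +38) mm.
- cup_3 (a point): The same for the cup at (-38, -38) mm.
- cup_4 (a point): The same for the cup at (+38, -38) mm.
- vial_a_mid (a point): Middle of a glass vial with a blue cap, 24 mm across and 53 mm tall, 41 g, that already stands in one of the cups; this point is on its axis, 26.5 mm above its foot. Body full width up to 44 mm above the foot, then the cap, 17 mm across.
- vial_b_mid (a point): Middle of a second such vial, in another cup.
- spare_a_mid (a point): Middle of a spare vial of the same kind, upright on the bench to the right of the stand; 26.5 mm above its foot. At a cup there is room for the fingers when they close square to the line from the rotor's axis to the cup.
- spare_b_mid (a point): Middle of the second spare vial, also upright on the bench.
- green_vial_mid (a point): Middle of a smaller vial with a green cap, 21 mm across and 45 mm tall, standing upright on the bench among the spares; not wanted in the rotor, stays where it is. This point is 22.5 mm above its foot.
Mind the look-alikes: they are no part of the job. What is shaped like the part that bears spare_b_mid but yellow is not meant.

How it is judged:
On the way, in this order (a step that is already met when the one before it is completed fails the run):
1. all four cups hold a vial, fully down, with the rotor still on its stand and the vials let go ((distance between vial_a_mid and cup_1 below 0.008 m or distance between vial_a_mid and cup_2 below 0.008 m or distance between vial_a_mid and cup_3 below 0.008 m or distance between vial_a_mid and cup_4 below 0.008 m) and (distance between vial_b_mid and cup_1 below 0.008 m or distance between vial_b_mid and cup_2 below 0.008 m or distance between vial_b_mid and cup_3 below 0.008 m or distance between vial_b_mid and cup_4 below 0.008 m) and (distance between spare_a_mid and cup_1 below 0.008 m or distance between spare_a_mid and cup_2 below 0.008 m or distance between spare_a_mid and cup_3 below 0.008 m or distance between spare_a_mid and cup_4 below 0.008 m) and (distance between spare_b_mid and cup_1 below 0.008 m or distance between spare_b_mid and cup_2 below 0.008 m or distance between spare_b_mid and cup_3 below 0.008 m or distance between spare_b_mid and cup_4 below 0.008 m) and distance between rotor and stand below 0.047 m and contact force between the fingers and spare_a below 0.2 N and contact force between the fingers and spare_b below 0.2 N), for 0.2 s.
2. the trigger is squeezed and the latch fully drawn while the rotor still sits on its stand (distance between rotor and stand below 0.047 m and value of joint latch_plate above 0.008 m), for 0.1 s.
At the end, for the whole second after the job is handed in: Rotor held still 7 to 16 cm above where it sat, within 5 cm of straight above the stand, level within 8 degrees, latch kept drawn (over 8 of 10 mm) by the fingers, stand untouched; each blue-capped vial in a cup, within 8 mm of fully seated; green-capped vial upright within 2 cm of its start ((distance between vial_a_mid and cup_1 below 0.008 m or distance between vial_a_mid and cup_2 below 0.008 m or distance between vial_a_mid and cup_3 below 0.008 m or distance between vial_a_mid and cup_4 below 0.008 m) and (distance between vial_b_mid and cup_1 below 0.008 m or distance between vial_b_mid and cup_2 below 0.008 m or distance between vial_b_mid and cup_3 below 0.008 m or distance between vial_b_mid and cup_4 below 0.008 m) and (distance between spare_a_mid and cup_1 below 0.008 m or distance between spare_a_mid and cup_2 below 0.008 m or distance between spare_a_mid and cup_3 below 0.008 m or distance between spare_a_mid and cup_4 below 0.008 m) and (distance between spare_b_mid and cup_1 below 0.008 m or distance between spare_b_mid and cup_2 below 0.008 m or distance between spare_b_mid and cup_3 below 0.008 m or distance between spare_b_mid and cup_4 below 0.008 m) and z of rotor in the frame of stand between 0.112 and 0.202 m and horizontal distance between rotor and stand below 0.05 m and angle between rotor's own z axis and vertical below 0.14 rad and linear speed of rotor below 0.02 m/s and value of joint latch_plate above 0.008 m and contact force between the fingers and latch_plate above 1 N and contact force between rotor and stand below 0.1 N and distance of green_vial_mid from where it was at the start of the episode below 0.02 m and angle between green_vial_mid's own z axis and vertical below 0.2 rad); the arm keeps its last pose, push and grip.
It fails at once if the green-capped vial is knocked over or shifted by more than 2 cm (distance of green_vial_mid from where it was at the start of the episode above 0.02 m or angle between green_vial_mid's own z axis and vertical above 0.5 rad).
It fails at once if a vial that was already in its cup is taken out or the loaded rotor is tipped by more than 20 degrees (angle between rotor's own z axis and vertical above 0.35 rad or z of any of vial_a_mid, vial_b_mid in the frame of rotor above 0.03 m).
It also fails if it takes over 70 s, if anything falls off the work surface, if the arm or the gripper's body presses on something with over 40 N, if the wrist force passes 120 N, or if a joint passes its speed limit or range.

ROBOT

A 7-joint arm with a two-finger parallel gripper is mounted at the origin on a cart in front of the work surface, level with it; the furniture and walls round the work are solid. World frame = base frame: x ahead of the robot, y to its left, z up, the work surface at z = 0. Lengths are in m, angles in rad, forces in N, time in s.
With the tool pointing down it reaches from about 0.35 to 0.9 m from the base axis. Payload 8.1 kg.
Tool frame: the origin (TCP) lies on the centre line of the jaws, within the pads' length; the fingertips stand 14 mm ahead of it and the grasp point (between the pads) lies 5 mm behind it; x points along the fingers, z is the direction in which the jaws open and shut, and the axes are right-handed (so a half turn about x gives the same grasp; the last joint's range is limited). The gripper opens to 92 mm and grips with 3 to 60 N. Pads are 19 mm wide; open, the fingers measure 130 mm over their backs; the gripper's body (75 mm by 190 mm) begins 47 mm behind the grasp point.
Start: joints at [1.041, 0.434, 0.025, 1.573, -0.012, 1.134, -0.075], TCP at [0.259, -0.569, 0.241] pointing down, gripper open.
Joint ranges: [-2.62, 2.62], [-0.44, 2.09], [-1.27, 1.32], [0.08, 2.57], [-1.32, 4.46], [0.12, 2], [-2.74, 2.74]. Speed limits (rad/s): [2.22, 2.22, 3.01, 3.01, 3.14, 3.14, 3.14].

INTERFACE

Orientations are given as [roll, pitch, yaw] about the fixed x, y, z axes, in that order (R = Rz(yaw) Ry(pitch) Rx(roll)).
In Python, from station import r, get_image gives the robot as it stands.
- The arm moves only by the tool move_arm, never from a script. Its argument "commands" is a list of rows, each an object of numbers: "tx", "ty", "tz": the shift along the tool's x, y, z in m; "roll": the turn about the tool's x in rad. A call has 1 to 10 rows; each row shifts and turns the commanded pose from where the row before left it, along the tool's axes as they then stand; what a row does not reach is not made up. A row lasts 1/12 s, in which the tool goes at most 41.7 mm and 7.16 degrees, less where a joint would pass 70% of its speed; a pose out of reach is approached as far as the arm can. A call with a gripper value outside its range is refused whole. "jaw" is the closure, from -1 (fully open) to 1 (shut), so that 0 is half open, set as the call begins (left out, the last holds). The fingers move at their own pace and stop on an object; the grip force is fixed at half the most. Time passes only in rows, so rows that do not move let the fingers close. It gives the time, the measured TCP pose, the force and the opening at its end, in the units of the state.
- r.get_state(): the state, without advancing time (a new reading comes with each control period).
- get_image(name): name is "scene" or "top"; returns a dict with "color" (480x640x3 uint8, red, green, blue), "range_z" (480x640 float32, m along the optical axis (not along the pixel's ray), 0 where there is no reading), "K" (3x3 intrinsics, pixels), "rvec" (rotation vector, rad) and "tvec" (3), from world to camera coordinates, as OpenCV has them. Camera axes: x right, y down, z forward; pixel columns grow to the right and rows downward; lengths in m; the calibration is good to about 2 mm. A picture is of the moment at which its call begins.
- r.finish_job(): hands the job in, once; it reports no verdict.
The state is a dict: "time": time; "joint_positions": joint angles; "qvel": joint speeds; "effort": joint torques, N m; "tcp_pos": TCP position; "ee_rot": TCP orientation; "wrist_force": force on the tool from outside, world axes, zero at the start; "torque": the same for the moment, N m; "width": opening from 0.0 (shut) to 1.0 (fully open).
Only numpy, scipy, OpenCV 4.12 (cv2) and the standard library are available. Lean on these libraries where they do the work, as an engineer would, in place of code of your own. Each camera call takes 0.05 s, during which the arm holds its last target. There are 200 camera calls.

## Working session

There is one attempt and no reset: what is moved stays moved. The work goes in short steps, Python scripts to look and compute and a tool call to move; the robot and the scene stay as the last step left them, time stands still between calls to the robot, and variables do not carry over. Pictures are saved under pics/ and viewed, about 8 in all and at most 12, crops included, and the job is handed in when it is done.

Besides the shell and the picture viewer there is one more tool, called after "Emit:" as name(argument=value, ...) on one line, values as JSON. move_arm: Moves the arm, as the interface text tells. Its arguments: {"type":"object","properties":{"commands":{"type":"array"},"jaw":{"type":"number"}},"required":["commands"]}

```bash
mkdir -p pics; cat > h.py <<'E'
import numpy as np,cv2
from station import r,get_image
def cam(n):
    d=get_image(n);d['R']=cv2.Rodrigues(np.array(d['rvec'],float))[0];d['t']=np.array(d['tvec'],float).ravel();d['K']=np.array(d['K']);return d
def pts(d):
    z=d['range_z'];v,u=np.mgrid[:480,:640];p=np.stack([u,v,np.ones_like(u)],-1)@np.linalg.inv(d['K']).T*z[...,None]
    return (p-d['t'])@d['R']
def plane(d,u,v,h):
    c=-d['R'].T@d['t'];k=d['R'].T@np.linalg.inv(d['K'])@[u,v,1];return c+k*(h-c[2])/k[2]
def proj(d,P):
    q=d['K']@(d['R']@np.array(P)+d['t']);return q[:2]/q[2]
E
python3 - <<'E'
from h import *
print(r.get_state())
for n in('scene','top'):
    d=cam(n);cv2.imwrite(f'pics/{n}0.png',d['color'][...,::-1]);np.savez(f'{n}0.npz',**d)
    print(n,-d['R'].T@d['t'],d['R'][2],d['K'][0,0])
E
```

```text
{'time': 0.0, 'joint_positions': array([ 1.04141372,  0.43520383,  0.02498611,  1.57409115, -0.01157918,
        1.13397508, -0.07506086]), 'qvel': array([-0.00018976, -0.00094896, -0.00051286, -0.001711  , -0.00038592,
       -0.00139906,  0.00043189]), 'effort': array([ 7.74530308e-04, -6.67851305e+01,  9.84709673e-01, -3.14457500e+01,
       -6.07560785e-02,  4.28892660e-02,  1.28191700e-04]), 'tcp_pos': array([ 0.25845461, -0.56853237,  0.2399593 ]), 'ee_rot': array([-3.03470605,  1.56926348,  2.10443184]), 'wrist_force': array([ 0.15344758, -0.11356222, -0.17133944]), 'torque': array([-0.01727924, -0.02759805, -0.02488289]), 'width': 1.0017826640815761}
scene [-0.07244225 -0.51187105  0.42676958] [ 0.72530511  0.57736436 -0.37494386] 465.5764967074673
top [ 0.41324304 -0.03873624  1.00426059] [ 0.15196028  0.01702854 -0.9882399 ] 610.5201813566431
```

View pics/scene0.png

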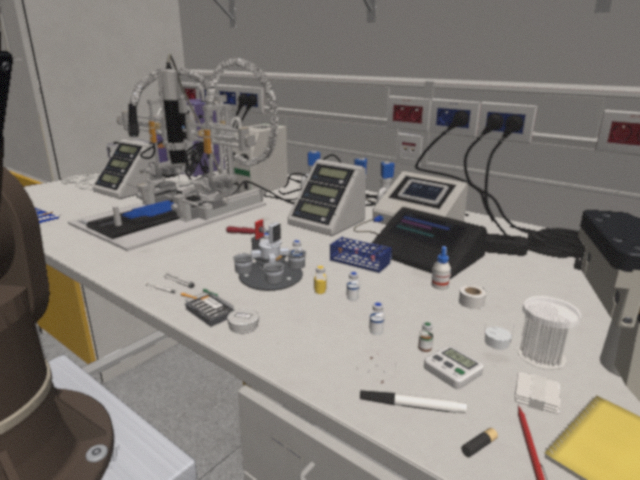

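View pics/top0.png

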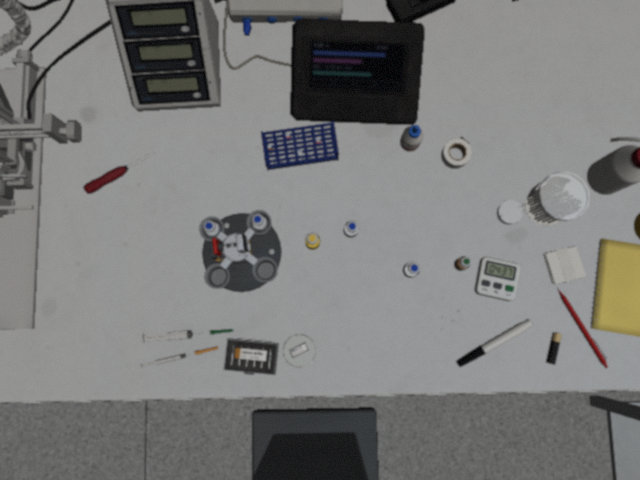

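The top view shows the rotor at about (238,248), filled cups at (209,227) and (258,220), and empty cups at (216,274) and (264,269). The spares are at (351,229) and (411,269), the green vial at (463,263), the yellow look-alike at (313,241), and the red trigger at (215,247).

```bash
cat > m.py <<'E'
from h import *
L=lambda n:dict(np.load(n))
t=L('top0.npz');s=L('scene0.npz')
def blobs(d,lo,hi,box):
    hsv=cv2.cvtColor(d['color'],cv2.COLOR_RGB2HSV);m=cv2.inRange(hsv,lo,hi)
    n,l,st,c=cv2.connectedComponentsWithStats(m);x0,y0,x1,y1=box;P=pts(d);o=[]
    for i in range(1,n):
        if st[i,4]>=8 and x0<c[i][0]<x1 and y0<c[i][1]<y1:
            k=(l==i)&(d['range_z']>0); o.append((c[i].round(1),st[i,4],np.median(P[k],0).round(4)))
    return o
for name,lo,hi in(('blue',(105,100,60),(125,255,255)),('red',(0,130,60),(8,255,255)),('green',(40,40,30),(95,255,255)),('yel',(15,110,80),(32,255,255))):
    print(name)
    for d,box in((t,(180,190,480,300)),(s,(220,200,450,360))):
        for o in blobs(d,lo,hi,box):print('  ',*o)
        print('  --')
E
python3 m.py
python3 - <<'E'
from h import *
a=cv2.imread('pics/top0.png')[200:300,190:290];b=cv2.imread('pics/scene0.png')[205:300,215:330]
cv2.imwrite('pics/crop.png',np.hstack([cv2.resize(a,(400,480),interpolation=2)[:, :],cv2.resize(b,(400,480),interpolation=2)]))
E
```

```text
blue
   [257.1 218.7] 31 [0.5761 0.0623 0.0765]
   [208.5 225.4] 31 [0.5676 0.1377 0.0764]
   [351.7 225.6] 29 [ 0.5651 -0.0849  0.0543]
   [413.9 267.5] 31 [ 0.4975 -0.179   0.0549]
  --
   [378.2 218.2] 34 [0.9187 0.0801 0.026 ]
   [428.3 223.1] 119 [ 0.8416 -0.0967  0.0739]
   [335.7 247.7] 97 [0.6891 0.0493 0.0251]
   [348.5 250.8] 41 [0.7157 0.0321 0.0141]
   [382.7 256.2] 209 [ 0.7147 -0.0623  0.0291]
   [442.8 255.4] 114 [ 0.711  -0.1902  0.0648]
   [363.2 253.9] 38 [ 0.7256 -0.0062  0.0142]
  --
red
   [215.5 246.4] 88 [0.5295 0.1195 0.1172]
  --
   [257.9 229.4] 91 [0.5258 0.119  0.1008]
  --
green
   [466.2 261. ] 23 [ 0.5059 -0.262   0.0468]
  --
   [415.8 230.9] 134 [ 0.8147 -0.0825  0.0599]
   [427.6 323.7] 9 [ 0.5037 -0.2638  0.046 ]
  --
yel
   [311.6 237.6] 30 [ 0.5476 -0.0215  0.0544]
   [312.8 245.2] 50 [ 0.5401 -0.0223  0.0227]
   [218.  259.4] 9 [0.517  0.1278 0.048 ]
  --
   [319.8 285.9] 135 [ 0.5389 -0.0279  0.0176]
  --
```

View pics/crop.png

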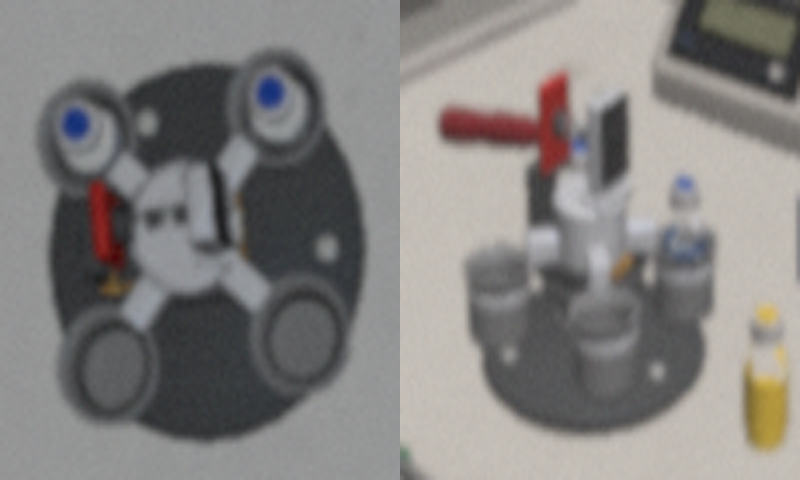

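```bash
cat > m2.py <<'E'
from m import *
print('=====')
P=pts(t);S=pts(s);H=cv2.cvtColor(s['color'],cv2.COLOR_RGB2HSV)
def near(Q,xy,rad,z0,z1):
    k=(np.hypot(Q[...,0]-xy[0],Q[...,1]-xy[1])<rad)&(Q[...,2]>z0)&(Q[...,2]<z1);return Q[k],k
from scipy.optimize import least_squares
def circ(p):
    f=least_squares(lambda a:np.hypot(p[:,0]-a[0],p[:,1]-a[1])-a[2],[*np.median(p[:,:2],0),.01],loss='soft_l1',f_scale=.001);return f.x.round(4)
c0=np.array([.534,.0957])
for nm,u in(('c2',(216,274)),('c3',(264,269)),('c1',(209,227)),('c4',(258,220))):
    xy=plane(t,*u,.05)[:2]
    for q,Q in(('top',P),('sc',S)):
        p,_=near(Q,xy,.024,.045,.054)
        if len(p)>8:print(nm,q,len(p),p[:,2].mean().round(4),circ(p),'bbox mid',((p.min(0)+p.max(0))/2).round(4))
for q,Q in(('top',P),('sc',S)):
    p,_=near(Q,c0,.045,.095,.13);print('handle',q,len(p),p.min(0).round(4),p.max(0).round(4),np.median(p,0).round(4))
    if q=='top':
        p=p[p[:,2]>.110];print(cv2.minAreaRect((p[:,:2]*1000).astype(np.float32)))
for nm,xy in(('sa',(.565,-.085)),('sb',(.4975,-.179)),('gr',(.506,-.262)),('yel',(.544,-.022))):
    for q,Q in(('top',P),('sc',S)):
        for z0,z1 in((.01,.04),(.047,.06)):
            p,k=near(Q,xy,.025,z0,z1)
            if len(p)>5:print(nm,q,z0,len(p),circ(p),p.max(0).round(4),p.min(0).round(4),'med',np.median(p,0).round(4))
    print(nm,'hsv cap in scene',proj(s,[*xy,.05]).round(1))
print('disk',)
m=(t['color'].max(2)<75);v,u=np.nonzero(m);k=(abs(u-240)<50)&(abs(v-252)<50);p=P[m][k];p=p[p[:,2]<.02]
print(p.mean(0),p.min(0),p.max(0))
E
python3 m2.py|sed -n '/=====/,$p'
```

```text
=====
c2 top 235 0.0495 [0.4915 0.1293 0.0172] bbox mid [0.4953 0.1299 0.0494]
c2 sc 134 0.0491 [0.4907 0.1294 0.0174] bbox mid [0.4912 0.1307 0.0493]
c3 top 230 0.0497 [0.4999 0.0536 0.017 ] bbox mid [0.5007 0.0542 0.0494]
c3 sc 149 0.049 [0.4991 0.0539 0.0174] bbox mid [0.4993 0.0545 0.0493]
c1 top 233 0.0492 [0.5683 0.1389 0.0161] bbox mid [0.5671 0.1385 0.0494]
c4 top 244 0.0494 [0.5766 0.0624 0.0165] bbox mid [0.5756 0.0622 0.0494]
c4 sc 132 0.0493 [0.5754 0.0621 0.0161] bbox mid [0.5757 0.0621 0.0492]
handle top 377 [0.5187 0.0746 0.0952] [0.5469 0.1247 0.1222] [0.5325 0.0929 0.1163]
((532.7214965820312, 99.86354064941406), (24.317737579345703, 48.157772064208984), 6.970128536224365)
handle sc 300 [0.5176 0.0738 0.0954] [0.5471 0.1248 0.1205] [0.5282 0.0861 0.1075]
sa top 0.01 94 [ 0.5662 -0.0849  0.0109] [ 0.5771 -0.0721  0.0396] [ 0.5525 -0.0956  0.0109] med [ 0.5583 -0.0814  0.0233]
sa top 0.047 95 [ 0.565  -0.0846  0.006 ] [ 0.5734 -0.077   0.0584] [ 0.5568 -0.0931  0.0479] med [ 0.5645 -0.0849  0.053 ]
sa sc 0.01 180 [ 0.5641 -0.0829  0.0113] [ 0.5785 -0.0709  0.0399] [ 0.
[... 1083 characters left out ...]
 0.4988 -0.2633  0.0199]
gr hsv cap in scene [427.5 320.4]
yel top 0.01 93 [ 0.548  -0.021   0.0108] [ 0.5585 -0.0095  0.0395] [ 0.5346 -0.0325  0.0107] med [ 0.5405 -0.0207  0.0227]
yel top 0.047 99 [ 0.5473 -0.0215  0.0062] [ 0.5555 -0.0136  0.0579] [ 0.5391 -0.0295  0.0475] med [ 0.5472 -0.0215  0.0528]
yel sc 0.01 153 [ 0.546  -0.0206  0.0112] [ 0.5568 -0.007   0.04  ] [ 0.533  -0.0338  0.01  ] med [ 0.539  -0.0252  0.0217]
yel sc 0.047 52 [ 0.5462 -0.021   0.0064] [ 0.5552 -0.0123  0.0556] [ 0.5363 -0.0294  0.0473] med [ 0.5442 -0.0231  0.052 ]
yel hsv cap in scene [319.2 268.9]
disk
[0.52969764 0.08989094 0.01363849] [0.47053272 0.0322203  0.00696871] [0.59664669 0.15909475 0.01997599]
```

```bash
cat >> h.py <<'E'
from scipy.spatial.transform import Rotation as Ro
def rot(s):return Ro.from_euler('xyz',s['ee_rot']).as_matrix()
def go(x,y,z,jaw=None):
    """tool-axis shift to world point and roll to bring the jaw line to angle jaw (deg)"""
    s=r.get_state();R=rot(s);d=R.T@(np.array([x,y,z])-s['tcp_pos'])
    print('tool x,y,z in world:',R.T.round(3).tolist());a=np.degrees(np.arctan2(R[1,2],R[0,2]))
    print('t',round(s['time'],2),'tcp',s['tcp_pos'].round(4),'q',s['joint_positions'].round(2),'jaw deg',a.round(2),'w',round(float(s['width']),3),'F',s['wrist_force'].round(1))
    print('shift tool',d.round(4))
    if jaw is not None:
        e=(jaw-a+90)%180-90;print('roll',np.radians(-e).round(4),'(alt: half turn)')
E
python3 -c "
from h import *
go(.4963,-.179,.15,51.6);go(.565,-.0847,.15,141.6)"
```

```text
tool x,y,z in world: [[-0.001, 0.001, -1.0], [0.91, 0.414, -0.0], [0.414, -0.91, -0.001]]
t 0.1 tcp [ 0.2585 -0.5686  0.24  ] q [ 1.04  0.44  0.02  1.57 -0.01  1.13 -0.08] jaw deg -65.55 w 1.003 F [ 0.8 -0.3  0.1]
shift tool [ 0.0903  0.3777 -0.2561]
roll 1.0969 (alt: half turn)
tool x,y,z in world: [[-0.001, 0.001, -1.0], [0.91, 0.414, -0.0], [0.414, -0.91, -0.001]]
t 0.1 tcp [ 0.2585 -0.5686  0.24  ] q [ 1.04  0.44  0.02  1.57 -0.01  1.13 -0.08] jaw deg -65.55 w 1.003 F [ 0.8 -0.3  0.1]
shift tool [ 0.0904  0.4793 -0.3135]
roll -0.4739 (alt: half turn)
```

Emit:
move_arm(commands=[{"ty": 0.034,"tz": -0.023,"tx": 0.005},{"ty": 0.034,"tz": -0.023,"tx": 0.005},{"ty": 0.034,"tz": -0.023,"tx": 0.005},{"ty": 0.034,"tz": -0.023,"tx": 0.005},{"ty": 0.034,"tz": -0.023,"tx": 0.005},{"ty": 0.034,"tz": -0.023,"tx": 0.005},{"ty": 0.034,"tz": -0.023,"tx": 0.005},{"ty": 0.034,"tz": -0.023,"tx": 0.005},{"ty": 0.034,"tz": -0.023,"tx": 0.005},{"ty": 0.034,"tz": -0.023,"tx": 0.005}], jaw=-0.2)

```text
schema error: expected keys tx, ty, tz, roll
```

Emit:
move_arm(commands=[{"ty": 0.019,"tz": -0.013},{"ty": 0.019,"tz": -0.013},{"roll": -0.1185},{"roll": -0.1185},{"roll": -0.1185},{"roll": -0.1185},{},{}])

```text
schema error: expected keys tx, ty, tz, roll
```

```bash
python3 -c "
from h import *
go(.4963,-.179,.044,141.6)"
```

```text
tool x,y,z in world: [[-0.001, 0.001, -1.0], [0.91, 0.414, -0.0], [0.414, -0.91, -0.001]]
t 0.1 tcp [ 0.2585 -0.5686  0.24  ] q [ 1.04  0.44  0.02  1.57 -0.01  1.13 -0.08] jaw deg -65.55 w 1.003 F [ 0.8 -0.3  0.1]
shift tool [ 0.1963  0.3778 -0.2559]
roll -0.4739 (alt: half turn)
```

All four keys are needed in every row.

Emit:
move_arm(commands=[{"tx": 0.005,"ty": 0.034,"tz": -0.023,"roll": 0},{"tx": 0.005,"ty": 0.034,"tz": -0.023,"roll": 0},{"tx": 0.005,"ty": 0.034,"tz": -0.023,"roll": 0},{"tx": 0.005,"ty": 0.034,"tz": -0.023,"roll": 0},{"tx": 0.005,"ty": 0.034,"tz": -0.023,"roll": 0},{"tx": 0.005,"ty": 0.034,"tz": -0.023,"roll": 0},{"tx": 0.005,"ty": 0.034,"tz": -0.023,"roll": 0},{"tx": 0.005,"ty": 0.034,"tz": -0.023,"roll": 0},{"tx": 0.005,"ty": 0.034,"tz": -0.023,"roll": 0},{"tx": 0.005,"ty": 0.034,"tz": -0.023,"roll": 0}], jaw=-0.2)

```text
time: 0.93
tcp_pos: [0.4734, -0.217, 0.1904]
ee_rot: [-2.005, 1.571, 3.134]
wrist_force: [0.3, -1.1, -0.2]
width: 0.596
```

Emit:
move_arm(commands=[{"tx": 0,"ty": 0.019,"tz": -0.013,"roll": 0},{"tx": 0,"ty": 0.019,"tz": -0.013,"roll": 0},{"tx": 0,"ty": 0,"tz": 0,"roll": -0.1185},{"tx": 0,"ty": 0,"tz": 0,"roll": -0.1185},{"tx": 0,"ty": 0,"tz": 0,"roll": -0.1185},{"tx": 0,"ty": 0,"tz": 0,"roll": -0.1185},{"tx": 0,"ty": 0,"tz": 0,"roll": 0},{"tx": 0,"ty": 0,"tz": 0,"roll": 0}])

```text
time: 1.6
tcp_pos: [0.4966, -0.1795, 0.1905]
ee_rot: [-3.013, 1.57, 2.596]
wrist_force: [-0.4, -0.1, -0.4]
width: 0.601
```

```bash
python3 -c "
from h import *
go(.4963,-.179,.044,141.6)"
```

```text
tool x,y,z in world: [[-0.0, 0.0, -1.0], [0.624, 0.781, -0.0], [0.781, -0.624, -0.001]]
t 1.6 tcp [ 0.4966 -0.1795  0.1905] q [ 0.44  0.35 -0.25  1.86  0.1   0.95 -0.53] jaw deg -38.62 w 0.601 F [-0.4 -0.1 -0.4]
shift tool [ 0.1465  0.0003 -0.0005]
roll -0.0038 (alt: half turn)
```

Emit:
move_arm(commands=[{"tx": 0.035,"ty": 0,"tz": 0,"roll": 0},{"tx": 0.035,"ty": 0,"tz": 0,"roll": 0},{"tx": 0.03,"ty": 0,"tz": 0,"roll": 0},{"tx": 0.02,"ty": 0,"tz": 0,"roll": 0},{"tx": 0.015,"ty": 0,"tz": 0,"roll": 0},{"tx": 0.0115,"ty": 0,"tz": 0,"roll": 0},{"tx": 0,"ty": 0,"tz": 0,"roll": 0},{"tx": 0,"ty": 0,"tz": 0,"roll": 0}])

```text
time: 2.27
tcp_pos: [0.4965, -0.1794, 0.0439]
ee_rot: [-2.608, 1.569, 3.003]
wrist_force: [0.1, 0.7, -0.6]
width: 0.6
```

Emit:
move_arm(commands=[{"tx": 0,"ty": 0,"tz": 0,"roll": 0},{"tx": 0,"ty": 0,"tz": 0,"roll": 0},{"tx": 0,"ty": 0,"tz": 0,"roll": 0},{"tx": 0,"ty": 0,"tz": 0,"roll": 0},{"tx": 0,"ty": 0,"tz": 0,"roll": 0},{"tx": 0,"ty": 0,"tz": 0,"roll": 0},{"tx": 0,"ty": 0,"tz": 0,"roll": 0},{"tx": 0,"ty": 0,"tz": 0,"roll": 0}], jaw=1)

```text
time: 2.93
tcp_pos: [0.4972, -0.1796, 0.0445]
ee_rot: [0.303, 1.57, -0.367]
wrist_force: [-0.2, -1.2, 3.5]
width: 0.232
```

```bash
python3 -c "
from h import *
go(.5,.0539,.19,141.6)"
```

```text
tool x,y,z in world: [[0.001, -0.0, -1.0], [0.621, 0.784, 0.0], [0.784, -0.621, 0.001]]
t 2.93 tcp [ 0.4972 -0.1796  0.0445] q [ 0.4   0.54 -0.21  1.99  0.18  0.62 -0.6 ] jaw deg -38.4 w 0.232 F [-0.2 -1.2  3.5]
shift tool [-0.1455  0.1848 -0.1427]
roll -0.0001 (alt: half turn)
```

Emit:
move_arm(commands=[{"tx": -0.02,"ty": 0,"tz": 0,"roll": 0},{"tx": -0.03,"ty": 0,"tz": 0,"roll": 0},{"tx": -0.03,"ty": 0,"tz": 0,"roll": 0},{"tx": -0.02,"ty": 0,"tz": 0,"roll": 0},{"tx": 0,"ty": 0,"tz": 0,"roll": 0},{"tx": 0,"ty": 0,"tz": 0,"roll": 0},{"tx": 0,"ty": 0,"tz": 0,"roll": 0}])

```text
time: 3.52
tcp_pos: [0.4962, -0.1794, 0.1434]
ee_rot: [-2.624, 1.57, 2.989]
wrist_force: [0.0, -0.5, -0.5]
width: 0.232
```

```bash
python3 -c "
from h import *
go(.5,.0539,.19,141.6)
d=cam('scene');np.savez('s1.npz',**d)
x=proj(d,[.4963,-.179,.1]).astype(int);print(x)
a=d['color'][x[1]-70:x[1]+80,x[0]-75:x[0]+75,::-1];cv2.imwrite('pics/s1.png',cv2.resize(a,(600,600),interpolation=2))"
```

```text
tool x,y,z in world: [[-0.001, 0.0, -1.0], [0.621, 0.784, -0.001], [0.784, -0.621, -0.001]]
t 3.52 tcp [ 0.4962 -0.1794  0.1434] q [ 0.43  0.4  -0.24  1.91  0.13  0.85 -0.55] jaw deg -38.39 w 0.232 F [ 0.  -0.5 -0.5]
shift tool [-0.0465  0.1852 -0.1419]
roll 0.0001 (alt: half turn)
[378 277]
```

View pics/s1.png

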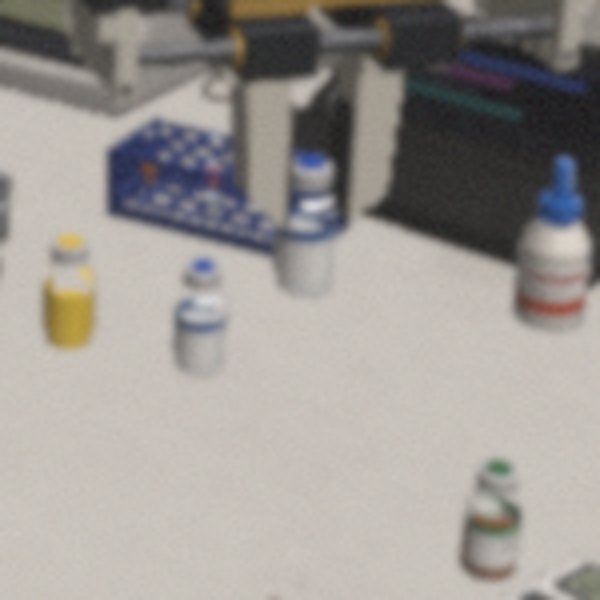

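The spare hangs upright in the jaws, gripped near the shoulder, and the other vials are untouched. I'll measure its foot height and axis from depth.

```bash
python3 -c "
from h import *
d=dict(np.load('s1.npz'));P=pts(d);c=-d['R'].T@d['t']
k=(np.hypot(P[...,0]-.4962,P[...,1]+.1794)<.02)&(P[...,2]>.07)
p=P[k]
for z in np.arange(.07,.18,.005):
    q=p[abs(p[:,2]-z)<.0025]
    if len(q)>2:print(z.round(3),len(q),np.median(q[:,:2],0).round(4),np.ptp(q[:,:2]@[.624,-.781]).round(4))
print(p[:,2].min(), 'pred foot px',proj(d,[.4962,-.1794,.0995]).round(1),'pred cap',proj(d,[.4962,-.1794,.1525]).round(1))
b=cv2.inRange(cv2.cvtColor(d['color'],cv2.COLOR_RGB2HSV),(105,100,60),(125,255,255));b[:240]=0;b[256:]=0;b[:,:370]=0;b[:,390:]=0
v,u=np.nonzero(b);print('blue cap px',u.mean(),v.mean(),v.min(),v.max(),np.median(P[b>0],0))
"
```

```text
0.1 16 [ 0.4879 -0.1832] 0.0184
0.105 34 [ 0.4875 -0.184 ] 0.022
0.11 40 [ 0.4851 -0.184 ] 0.022
0.115 46 [ 0.4857 -0.1827] 0.0216
0.12 58 [ 0.4873 -0.1793] 0.0215
0.125 69 [ 0.4883 -0.1796] 0.0226
0.13 24 [ 0.4928 -0.1854] 0.0267
0.135 49 [ 0.493  -0.1862] 0.0339
0.14 51 [ 0.4989 -0.1862] 0.0344
0.145 60 [ 0.4921 -0.1843] 0.0328
0.15 78 [ 0.4944 -0.1838] 0.0338
0.155 61 [ 0.4987 -0.181 ] 0.0339
0.16 40 [ 0.5011 -0.1885] 0.0326
0.165 46 [ 0.5009 -0.1901] 0.0327
0.17 40 [ 0.501  -0.1835] 0.0335
0.175 48 [ 0.5019 -0.1868] 0.0353
0.10010528773669393 pred foot px [379.  277.9] pred cap [380.8 246.6]
blue cap px 380.36842105263156 246.26315789473685 245 248 [ 0.49606349 -0.17888451  0.15305964]
```

Emit:
move_arm(commands=[{"tx": 0,"ty": 0.0232,"tz": -0.0177,"roll": 0},{"tx": 0,"ty": 0.0232,"tz": -0.0177,"roll": 0},{"tx": 0,"ty": 0.0232,"tz": -0.0177,"roll": 0},{"tx": 0,"ty": 0.0232,"tz": -0.0177,"roll": 0},{"tx": 0,"ty": 0.0232,"tz": -0.0177,"roll": 0},{"tx": 0,"ty": 0.0232,"tz": -0.0177,"roll": 0},{"tx": 0,"ty": 0.0232,"tz": -0.0177,"roll": 0},{"tx": 0,"ty": 0.0228,"tz": -0.018,"roll": 0},{"tx": 0,"ty": 0,"tz": 0,"roll": 0},{"tx": 0,"ty": 0,"tz": 0,"roll": 0}])

```text
time: 4.4
tcp_pos: [0.4998, 0.0557, 0.143]
ee_rot: [-2.605, 1.568, 3.012]
wrist_force: [-0.4, -1.5, -1.7]
width: 0.233
```

```bash
python3 -c "
from h import *
go(.5,.0539,.1,141.6)
d=cam('scene');np.savez('s2.npz',**d);st=r.get_state()
P=pts(d);tc=st['tcp_pos']
b=cv2.inRange(cv2.cvtColor(d['color'],cv2.COLOR_RGB2HSV),(105,100,60),(125,255,255))
k=(b>0)&(np.hypot(P[...,0]-tc[0],P[...,1]-tc[1])<.015);v,u=np.nonzero(k);print(u.mean(),v.mean(),np.median(P[k],0),proj(d,tc+[0,0,.009]))
p=P[(np.hypot(P[...,0]-.4995,P[...,1]-.0538)<.024)&(P[...,2]>.045)&(P[...,2]<.054)];print(len(p),(p.min(0)+p.max(0))/2)
"
```

```text
tool x,y,z in world: [[-0.002, 0.0, -1.0], [0.618, 0.786, -0.001], [0.786, -0.618, -0.002]]
t 4.4 tcp [0.4998 0.0557 0.143 ] q [ 0.03  0.37 -0.31  1.96  0.15  0.83 -1.03] jaw deg -38.16 w 0.233 F [-0.4 -1.5 -1.7]
shift tool [ 0.043  -0.0012  0.0014]
roll 0.0042 (alt: half turn)
270.0 215.0 [0.49608064 0.05391146 0.15280371] [271.47198224 214.85178338]
147 [0.49930151 0.05530928 0.04949855]
```

Emit:
move_arm(commands=[{"tx": 0.015,"ty": 0,"tz": 0,"roll": 0},{"tx": 0.015,"ty": -0.0012,"tz": 0.0014,"roll": 0.004},{"tx": 0.01,"ty": 0,"tz": 0,"roll": 0},{"tx": 0,"ty": 0,"tz": 0,"roll": 0},{"tx": 0,"ty": 0,"tz": 0,"roll": 0},{"tx": 0,"ty": 0,"tz": 0,"roll": 0}])

```text
time: 4.95
tcp_pos: [0.5012, 0.0516, 0.1045]
ee_rot: [0.372, 1.571, -0.303]
wrist_force: [-0.1, 0.5, 1.3]
width: 0.237
```

```bash
python3 -c "
from h import *
go(.5,.0539,.0705,141.6)"
```

```text
tool x,y,z in world: [[0.0, -0.0, -1.0], [0.625, 0.781, 0.0], [0.781, -0.625, 0.0]]
t 4.95 tcp [0.5012 0.0516 0.1045] q [ 0.02  0.43 -0.29  2.    0.18  0.74 -1.06] jaw deg -38.66 w 0.237 F [-0.1  0.5  1.3]
shift tool [ 0.034   0.001  -0.0024]
roll -0.0045 (alt: half turn)
```

Emit:
move_arm(commands=[{"tx": 0,"ty": 0.001,"tz": -0.0024,"roll": -0.004},{"tx": 0,"ty": 0,"tz": 0,"roll": 0},{"tx": 0,"ty": 0,"tz": 0,"roll": 0},{"tx": 0,"ty": 0,"tz": 0,"roll": 0},{"tx": 0,"ty": 0,"tz": 0,"roll": 0}])

```text
time: 5.37
tcp_pos: [0.4999, 0.0543, 0.1045]
ee_rot: [0.553, 1.57, -0.118]
wrist_force: [-0.5, -0.6, 0.2]
width: 0.232
```

```bash
python3 -c "
from h import *
go(.5,.0539,.0705,141.6)
d=cam('scene');np.savez('s2.npz',**d);st=r.get_state()
P=pts(d);tc=st['tcp_pos'];print(tc)
b=cv2.inRange(cv2.cvtColor(d['color'],cv2.COLOR_RGB2HSV),(105,100,60),(125,255,255))
k=(b>0)&(np.hypot(P[...,0]-tc[0],P[...,1]-tc[1])<.015);v,u=np.nonzero(k);print(u.mean(),v.mean(),np.median(P[k],0),proj(d,tc+[0,0,.009]))
"
```

```text
tool x,y,z in world: [[0.0, -0.0, -1.0], [0.621, 0.784, 0.0], [0.784, -0.621, 0.0]]
t 5.37 tcp [0.4999 0.0543 0.1045] q [ 0.01  0.43 -0.3   2.    0.18  0.74 -1.06] jaw deg -38.39 w 0.232 F [-0.5 -0.6  0.2]
shift tool [ 0.034  -0.0003  0.0003]
roll 0.0002 (alt: half turn)
[0.49984388 0.0542888  0.10437364]
271.8 234.4 [0.49979966 0.05303254 0.11442518] [272.05975278 234.67440239]
```

Emit:
move_arm(commands=[{"tx": 0.006,"ty": 0,"tz": 0,"roll": 0},{"tx": 0.006,"ty": 0,"tz": 0,"roll": 0},{"tx": 0.006,"ty": 0,"tz": 0,"roll": 0},{"tx": 0.006,"ty": 0,"tz": 0,"roll": 0},{"tx": 0.005,"ty": 0,"tz": 0,"roll": 0},{"tx": 0.005,"ty": 0,"tz": 0,"roll": 0},{"tx": 0,"ty": 0,"tz": 0,"roll": 0},{"tx": 0,"ty": 0,"tz": 0,"roll": 0},{"tx": 0,"ty": 0,"tz": 0,"roll": 0}])

```text
time: 6.17
tcp_pos: [0.4999, 0.0544, 0.0703]
ee_rot: [0.815, 1.571, 0.145]
wrist_force: [0.0, 0.5, 0.7]
width: 0.232
```

```bash
python3 -c "
from h import *
go(.5,.0539,.0705,141.6)"
```

```text
tool x,y,z in world: [[0.0, 0.0, -1.0], [0.621, 0.784, 0.0], [0.784, -0.621, 0.0]]
t 6.17 tcp [0.4999 0.0544 0.0703] q [-0.    0.48 -0.28  2.03  0.21  0.66 -1.09] jaw deg -38.39 w 0.232 F [0.  0.5 0.7]
shift tool [-0.0002 -0.0003  0.0004]
roll 0.0002 (alt: half turn)
```

Emit:
move_arm(commands=[{"tx": 0,"ty": 0,"tz": 0,"roll": 0},{"tx": 0,"ty": 0,"tz": 0,"roll": 0},{"tx": 0,"ty": 0,"tz": 0,"roll": 0},{"tx": 0,"ty": 0,"tz": 0,"roll": 0},{"tx": 0,"ty": 0,"tz": 0,"roll": 0}], jaw=0.13)

```text
time: 6.58
tcp_pos: [0.4998, 0.0543, 0.0704]
ee_rot: [0.67, 1.571, 0.0]
wrist_force: [1.1, -0.0, 0.9]
width: 0.43
```

Emit:
move_arm(commands=[{"tx": -0.01,"ty": 0,"tz": 0,"roll": 0},{"tx": -0.02,"ty": 0,"tz": 0,"roll": 0},{"tx": -0.03,"ty": 0,"tz": 0,"roll": 0},{"tx": -0.035,"ty": 0,"tz": 0,"roll": 0},{"tx": -0.01,"ty": 0,"tz": 0,"roll": 0},{"tx": 0,"ty": 0,"tz": 0,"roll": 0},{"tx": 0,"ty": 0,"tz": 0,"roll": 0}])

```text
time: 7.17
tcp_pos: [0.5001, 0.0542, 0.1761]
ee_rot: [0.701, 1.569, 0.031]
wrist_force: [0.2, 0.7, -1.4]
width: 0.436
```

```bash
python3 -c "
from h import *
go(.565,-.0847,.19,51.6)
d=cam('scene');np.savez('s3.npz',**d);P=pts(d)
b=cv2.inRange(cv2.cvtColor(d['color'],cv2.COLOR_RGB2HSV),(105,90,60),(125,255,255))
k=(b>0)&(np.hypot(P[...,0]-.5,P[...,1]-.054)<.02);v,u=np.nonzero(k);print(u.mean(),v.mean(),np.median(P[k],0),P[k].max(0),'pred',proj(d,[.5,.0539,.075]))
"
```

```text
tool x,y,z in world: [[0.002, 0.0, -1.0], [0.621, 0.784, 0.001], [0.784, -0.621, 0.001]]
t 7.17 tcp [0.5001 0.0542 0.1761] q [ 0.04  0.33 -0.32  1.93  0.13  0.9  -1.02] jaw deg -38.41 w 0.436 F [ 0.2  0.7 -1.4]
shift tool [-0.0138 -0.0686  0.1372]
roll 1.5707 (alt: half turn)
273.0 253.5 [0.49887646 0.05239452 0.07619717] [0.50279983 0.05467389 0.07738745] pred [272.98068941 253.74163537]
```

Emit:
move_arm(commands=[{"tx": 0,"ty": -0.0137,"tz": 0.0274,"roll": 0},{"tx": 0,"ty": -0.0137,"tz": 0.0274,"roll": 0},{"tx": 0,"ty": -0.0137,"tz": 0.0274,"roll": 0},{"tx": 0,"ty": -0.0137,"tz": 0.0274,"roll": 0},{"tx": 0,"ty": -0.0138,"tz": 0.0276,"roll": 0},{"tx": 0,"ty": 0,"tz": 0,"roll": -0.12},{"tx": 0,"ty": 0,"tz": 0,"roll": -0.12},{"tx": 0,"ty": 0,"tz": 0,"roll": -0.12},{"tx": 0,"ty": 0,"tz": 0,"roll": -0.12},{"tx": 0,"ty": 0,"tz": 0,"roll": -0.12}], jaw=-0.2)

```text
time: 8.05
tcp_pos: [0.5637, -0.0847, 0.1735]
ee_rot: [3.047, 1.568, 2.983]
wrist_force: [-0.5, -0.3, 0.7]
width: 0.592
```

Emit:
move_arm(commands=[{"tx": 0,"ty": 0,"tz": 0,"roll": -0.12},{"tx": 0,"ty": 0,"tz": 0,"roll": -0.12},{"tx": 0,"ty": 0,"tz": 0,"roll": -0.12},{"tx": 0,"ty": 0,"tz": 0,"roll": -0.12},{"tx": 0,"ty": 0,"tz": 0,"roll": -0.12},{"tx": 0,"ty": 0,"tz": 0,"roll": -0.12},{"tx": 0,"ty": 0,"tz": 0,"roll": -0.12},{"tx": 0,"ty": 0,"tz": 0,"roll": -0.13},{"tx": 0,"ty": 0,"tz": 0,"roll": 0},{"tx": 0,"ty": 0,"tz": 0,"roll": 0}])

```text
time: 8.88
tcp_pos: [0.564, -0.0848, 0.174]
ee_rot: [1.886, 1.568, 2.777]
wrist_force: [0.8, 0.0, 0.0]
width: 0.6
```

```bash
python3 -c "
from h import *
go(.565,-.0847,.044,51.6)"
```

```text
tool x,y,z in world: [[-0.002, 0.001, -1.0], [-0.778, 0.629, 0.002], [0.629, 0.778, -0.001]]
t 8.88 tcp [ 0.564  -0.0848  0.174 ] q [ 0.5   0.49 -0.63  1.75  0.33  1.01  0.64] jaw deg 51.05 w 0.6 F [0.8 0.  0. ]
shift tool [ 0.13   -0.0011  0.0008]
roll -0.0096 (alt: half turn)
```

Emit:
move_arm(commands=[{"tx": 0.03,"ty": -0.0009,"tz": 0.0006,"roll": -0.009},{"tx": 0.03,"ty": 0,"tz": 0,"roll": 0},{"tx": 0.03,"ty": 0,"tz": 0,"roll": 0},{"tx": 0.02,"ty": 0,"tz": 0,"roll": 0},{"tx": 0.02,"ty": 0,"tz": 0,"roll": 0},{"tx": 0,"ty": 0,"tz": 0,"roll": 0},{"tx": 0,"ty": 0,"tz": 0,"roll": 0},{"tx": 0,"ty": 0,"tz": 0,"roll": 0}])

```text
time: 9.55
tcp_pos: [0.5663, -0.0845, 0.0461]
ee_rot: [-0.873, 1.57, 0.029]
wrist_force: [-0.1, -0.2, 0.2]
width: 0.598
```

Emit:
move_arm(commands=[{"tx": 0,"ty": 0,"tz": 0,"roll": 0},{"tx": 0,"ty": 0,"tz": 0,"roll": 0},{"tx": 0,"ty": 0,"tz": 0,"roll": 0},{"tx": 0,"ty": 0,"tz": 0,"roll": 0},{"tx": 0,"ty": 0,"tz": 0,"roll": 0},{"tx": 0,"ty": 0,"tz": 0,"roll": 0},{"tx": 0,"ty": 0,"tz": 0,"roll": 0},{"tx": 0,"ty": 0,"tz": 0,"roll": 0}], jaw=1)

```text
time: 10.22
tcp_pos: [0.566, -0.0848, 0.0455]
ee_rot: [-1.209, 1.57, -0.305]
wrist_force: [0.3, -1.4, 3.7]
width: 0.225
```

```bash
python3 -c "
from h import *
go(.4913,.1294,.19,51.6)"
```

```text
tool x,y,z in world: [[0.0, -0.0, -1.0], [-0.786, 0.619, -0.0], [0.619, 0.786, 0.0]]
t 10.22 tcp [ 0.566  -0.0848  0.0455] q [ 0.44  0.65 -0.55  1.86  0.47  0.76  0.54] jaw deg 51.79 w 0.225 F [ 0.3 -1.4  3.7]
shift tool [-0.1446  0.1911  0.1221]
roll 0.0032 (alt: half turn)
```

Emit:
move_arm(commands=[{"tx": -0.02,"ty": 0,"tz": 0,"roll": 0.003},{"tx": -0.03,"ty": 0,"tz": 0,"roll": 0},{"tx": -0.035,"ty": 0,"tz": 0,"roll": 0},{"tx": -0.035,"ty": 0,"tz": 0,"roll": 0},{"tx": -0.025,"ty": 0.0,"tz": 0.0,"roll": 0},{"tx": 0,"ty": 0,"tz": 0,"roll": 0}])

```text
time: 10.72
tcp_pos: [0.5685, -0.0843, 0.1956]
ee_rot: [-0.995, 1.563, -0.094]
wrist_force: [1.3, 0.8, 0.6]
width: 0.228
```

Emit:
move_arm(commands=[{"tx": 0,"ty": 0.0239,"tz": 0.0153,"roll": 0},{"tx": 0,"ty": 0.0239,"tz": 0.0153,"roll": 0},{"tx": 0,"ty": 0.0239,"tz": 0.0153,"roll": 0},{"tx": 0,"ty": 0.0239,"tz": 0.0153,"roll": 0},{"tx": 0,"ty": 0.0239,"tz": 0.0153,"roll": 0},{"tx": 0,"ty": 0.0239,"tz": 0.0153,"roll": 0},{"tx": 0,"ty": 0.0239,"tz": 0.0153,"roll": 0},{"tx": 0,"ty": 0.0238,"tz": 0.015,"roll": 0},{"tx": 0,"ty": 0,"tz": 0,"roll": 0},{"tx": 0,"ty": 0,"tz": 0,"roll": 0}])

```text
time: 11.55
tcp_pos: [0.4909, 0.1312, 0.1899]
ee_rot: [1.889, 1.57, 2.794]
wrist_force: [0.6, -0.9, -1.1]
width: 0.229
```

Emit:
move_arm(commands=[{"tx": 0,"ty": 0,"tz": 0,"roll": 0},{"tx": 0,"ty": 0,"tz": 0,"roll": 0},{"tx": 0,"ty": 0,"tz": 0,"roll": 0}])

```text
time: 11.8
tcp_pos: [0.4921, 0.1283, 0.1899]
ee_rot: [3.112, 1.57, -2.272]
wrist_force: [1.0, -0.2, -0.4]
width: 0.231
```

```bash
cat > capchk.py <<'E'
from h import *
import sys
go(.4913,.1294,float(sys.argv[1]),51.6)
d=cam('scene');st=r.get_state();P=pts(d);tc=st['tcp_pos']
b=cv2.inRange(cv2.cvtColor(d['color'],cv2.COLOR_RGB2HSV),(105,90,60),(125,255,255))
k=(b>0)&(np.hypot(P[...,0]-tc[0],P[...,1]-tc[1])<.02)&(P[...,2]>.06);v,u=np.nonzero(k);print(len(u),u.mean(),v.mean(),np.median(P[k],0),'pred',proj(d,tc+[0,0,.0075]),'at z .053-.. ray',plane(d,u.mean(),v.mean(),tc[2]+.0075))
x=proj(d,[.51,.1,.1]).astype(int)
cv2.imwrite('pics/cap_%s.png'%round(st['time'],1),cv2.resize(d['color'][x[1]-75:x[1]+75,x[0]-75:x[0]+75,::-1],(600,600),interpolation=2))
E
python3 capchk.py .1
```

```text
tool x,y,z in world: [[-0.0, -0.001, -1.0], [-0.783, 0.622, 0.0], [0.622, 0.783, -0.001]]
t 11.8 tcp [0.4921 0.1283 0.1899] q [ 0.18  0.39 -0.71  1.88  0.3   0.98  0.24] jaw deg 51.5 w 0.231 F [ 1.  -0.2 -0.4]
shift tool [0.0899 0.0013 0.0004]
roll -0.0017 (alt: half turn)
4 237.5 199.0 [0.48211637 0.12287275 0.17278273] pred [238.68439944 184.55947566] at z .053-.. ray [0.42852343 0.0616294  0.19745933]
```

Emit:
move_arm(commands=[{"tx": 0.02,"ty": 0.0006,"tz": 0.0004,"roll": 0},{"tx": 0.025,"ty": 0,"tz": 0,"roll": 0},{"tx": 0.02,"ty": 0,"tz": 0,"roll": 0},{"tx": 0.013,"ty": 0,"tz": 0,"roll": 0},{"tx": 0.006,"ty": 0,"tz": 0,"roll": 0},{"tx": 0,"ty": 0,"tz": 0,"roll": 0},{"tx": 0,"ty": 0,"tz": 0,"roll": 0},{"tx": 0,"ty": 0,"tz": 0,"roll": 0},{"tx": 0,"ty": 0,"tz": 0,"roll": 0}])

```text
time: 12.6
tcp_pos: [0.4922, 0.1304, 0.1072]
ee_rot: [-0.68, 1.569, 0.22]
wrist_force: [-0.1, -0.1, -0.4]
width: 0.229
```

```bash
python3 capchk.py .0715; ls pics; mv pics/cap_12*.png pics/cap2.png
python3 - <<'E'
from h import *
d=cam('scene');P=pts(d);tc=r.get_state()['tcp_pos'];print(tc)
right=d['R'][0];right=right[:2]/np.hypot(*right[:2])
k=(np.hypot(P[...,0]-tc[0],P[...,1]-tc[1])<.02)&(P[...,2]>.064)&(P[...,2]<.090)
p=P[k];print(len(p),'lateral mid',(p[:,:2]-tc[:2]).dot(right).min(),(p[:,:2]-tc[:2]).dot(right).max(),p[:,2].min(), 'nearest', ((p[:,:2]-tc[:2])@d['R'][2,:2]/np.hypot(*d['R'][2,:2])).min())
E
```

```text
tool x,y,z in world: [[0.002, 0.0, -1.0], [-0.784, 0.621, -0.001], [0.621, 0.784, 0.001]]
t 12.6 tcp [0.4922 0.1304 0.1072] q [ 0.12  0.5  -0.65  1.97  0.41  0.81  0.14] jaw deg 51.6 w 0.229 F [-0.1 -0.1 -0.4]
shift tool [ 0.0357  0.0001 -0.0014]
roll -0.0 (alt: half turn)
0 nan nan [nan nan nan] pred [240.69807884 226.15878001] at z .053-.. ray [nan nan nan]
cap_11.8.png
cap_12.7.png
crop.png
s1.png
scene0.png
top0.png
[0.49205935 0.13033576 0.10698026]
142 lateral mid -0.013262283734857444 0.010242431238567008 0.06445154959505156 nearest -0.013550849672974487capchk.py:6: RuntimeWarning: Mean of empty slice.
  k=(b>0)&(np.hypot(P[...,0]-tc[0],P[...,1]-tc[1])<.02)&(P[...,2]>.06);v,u=np.nonzero(k);print(len(u),u.mean(),v.mean(),np.median(P[k],0),'pred',proj(d,tc+[0,0,.0075]),'at z .053-.. ray',plane(d,u.mean(),v.mean(),tc[2]+.0075))
  ret = ret.dtype.type(ret / rcount)
  return _methods._mean(a, axis=axis, dtype=dtype,
  ret = um.true_divide(
```

View pics/cap2.png

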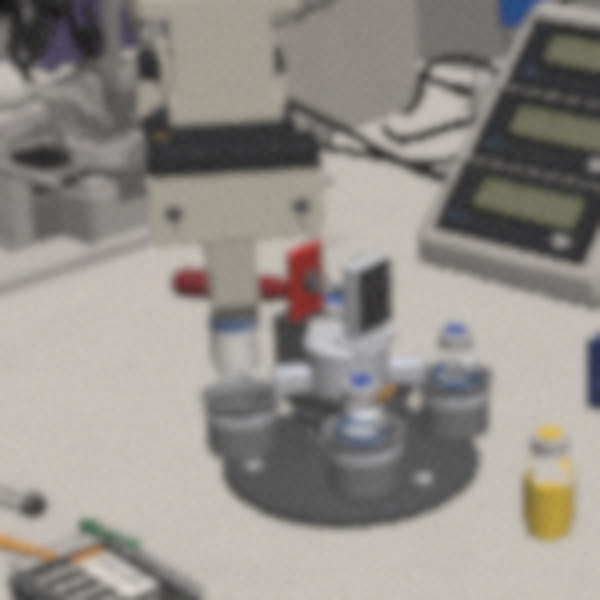

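The spare is over cup 2 at about (236,350) in the crop, with the cup rim at (240,390). It sits roughly 1 mm left in the hand, so I'll correct for that and lower.

Emit:
move_arm(commands=[{"tx": 0,"ty": -0.0009,"tz": -0.0011,"roll": 0},{"tx": 0,"ty": 0,"tz": 0,"roll": 0},{"tx": 0,"ty": 0,"tz": 0,"roll": 0},{"tx": 0.005,"ty": 0,"tz": 0,"roll": 0},{"tx": 0.005,"ty": 0,"tz": 0,"roll": 0},{"tx": 0.005,"ty": 0,"tz": 0,"roll": 0},{"tx": 0,"ty": 0,"tz": 0,"roll": 0},{"tx": 0,"ty": 0,"tz": 0,"roll": 0}])

```text
time: 13.37
tcp_pos: [0.4912, 0.1288, 0.0906]
ee_rot: [2.449, 1.57, -2.933]
wrist_force: [0.7, 0.3, -0.3]
width: 0.233
```

```bash
python3 -c "
from h import *
go(.492,.1289,.0715,51.6)"
```

```text
tool x,y,z in world: [[-0.001, -0.0, -1.0], [-0.784, 0.621, 0.001], [0.621, 0.784, -0.001]]
t 13.37 tcp [0.4912 0.1288 0.0906] q [ 0.11  0.52 -0.64  1.98  0.43  0.78  0.13] jaw deg 51.63 w 0.233 F [ 0.7  0.3 -0.3]
shift tool [ 0.0191 -0.0006  0.0006]
roll 0.0006 (alt: half turn)
```

Emit:
move_arm(commands=[{"tx": 0.004,"ty": -0.0005,"tz": 0.0003,"roll": 0},{"tx": 0.004,"ty": 0,"tz": 0,"roll": 0},{"tx": 0.004,"ty": 0,"tz": 0,"roll": 0},{"tx": 0.004,"ty": 0,"tz": 0,"roll": 0},{"tx": 0.003,"ty": 0,"tz": 0,"roll": 0},{"tx": 0,"ty": 0,"tz": 0,"roll": 0},{"tx": 0,"ty": 0,"tz": 0,"roll": 0},{"tx": 0,"ty": 0,"tz": 0,"roll": 0}])

```text
time: 14.03
tcp_pos: [0.4922, 0.1288, 0.0723]
ee_rot: [-0.775, 1.571, 0.126]
wrist_force: [0.4, -1.0, -0.7]
width: 0.232
```

Emit:
move_arm(commands=[{"tx": 0,"ty": 0,"tz": 0,"roll": 0},{"tx": 0,"ty": 0,"tz": 0,"roll": 0},{"tx": 0,"ty": 0,"tz": 0,"roll": 0},{"tx": 0,"ty": 0,"tz": 0,"roll": 0},{"tx": 0,"ty": 0,"tz": 0,"roll": 0}], jaw=0.13)

```text
time: 14.45
tcp_pos: [0.4922, 0.1288, 0.0723]
ee_rot: [-1.044, 1.571, -0.144]
wrist_force: [0.1, 0.2, -0.6]
width: 0.431
```

Emit:
move_arm(commands=[{"tx": -0.01,"ty": 0,"tz": 0,"roll": 0},{"tx": -0.02,"ty": 0,"tz": 0,"roll": 0},{"tx": -0.03,"ty": 0,"tz": 0,"roll": 0},{"tx": -0.035,"ty": 0,"tz": 0,"roll": 0},{"tx": -0.01,"ty": 0,"tz": 0,"roll": 0},{"tx": 0,"ty": 0,"tz": 0,"roll": 0},{"tx": 0,"ty": 0,"tz": 0,"roll": 0},{"tx": 0,"ty": 0,"tz": 0,"roll": 0}])

```text
time: 15.12
tcp_pos: [0.4916, 0.1283, 0.1765]
ee_rot: [2.794, 1.57, -2.589]
wrist_force: [0.1, -0.5, -0.7]
width: 0.434
```

```bash
cat > chk.py <<'E'
from h import *
d=cam('scene');P=pts(d)
b=cv2.inRange(cv2.cvtColor(d['color'],cv2.COLOR_RGB2HSV),(105,90,60),(125,255,255))
for n,xy in(('c1',(.5667,.1381)),('c2',(.4913,.1294)),('c3',(.5,.0539)),('c4',(.5755,.0625))):
    k=(b>0)&(np.hypot(P[...,0]-xy[0],P[...,1]-xy[1])<.02)&(P[...,2]>.065)&(P[...,2]<.1)
    print(n,k.sum(),np.median(P[k],0) if k.any() else '')
p=P[(np.hypot(P[...,0]-.533,P[...,1]-.1)<.045)&(P[...,2]>.095)&(P[...,2]<.13)];print('handle',p.min(0),p.max(0))
x=proj(d,[.52,.1,.08]).astype(int)
cv2.imwrite('pics/chk.png',cv2.resize(d['color'][x[1]-75:x[1]+75,x[0]-75:x[0]+75,::-1],(600,600),interpolation=2))
E
python3 chk.py; python3 -c "
from h import *
go(.5334,.095,.16,96.6)"
```

```text
c1 1 [0.56769426 0.13891901 0.07565882]
c2 0 
c3 6 [0.49868921 0.05293116 0.07645174]
c4 0 
handle [0.51773372 0.07361721 0.09515152] [0.54764627 0.12358657 0.12030881]
tool x,y,z in world: [[-0.002, -0.001, -1.0], [-0.784, 0.621, 0.001], [0.621, 0.784, -0.002]]
t 15.17 tcp [0.4914 0.1283 0.1762] q [ 0.18  0.41 -0.71  1.89  0.32  0.96  0.23] jaw deg 51.62 w 0.437 F [-0.4  1.1 -0. ]
shift tool [ 0.0161 -0.0536 -0.    ]
roll -0.7851 (alt: half turn)
```

View pics/chk.png

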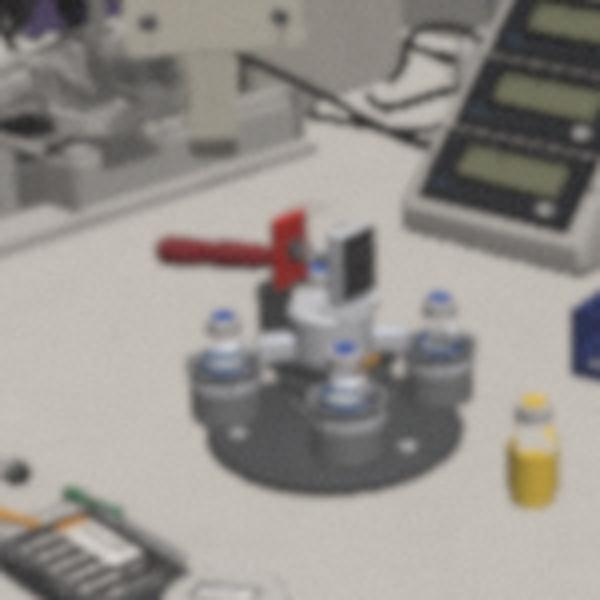

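Emit:
move_arm(commands=[{"tx": 0,"ty": -0.0268,"tz": 0,"roll": 0},{"tx": 0,"ty": -0.0268,"tz": 0,"roll": 0},{"tx": 0,"ty": 0,"tz": 0,"roll": -0.112},{"tx": 0,"ty": 0,"tz": 0,"roll": -0.112},{"tx": 0,"ty": 0,"tz": 0,"roll": -0.112},{"tx": 0,"ty": 0,"tz": 0,"roll": -0.112},{"tx": 0,"ty": 0,"tz": 0,"roll": -0.112},{"tx": 0,"ty": 0,"tz": 0,"roll": -0.112},{"tx": 0,"ty": 0,"tz": 0,"roll": -0.112},{"tx": 0,"ty": 0,"tz": 0,"roll": 0}], jaw=-1)

```text
time: 16.0
tcp_pos: [0.5335, 0.0952, 0.1757]
ee_rot: [1.432, 1.568, 3.123]
wrist_force: [0.6, 0.4, -0.5]
width: 0.998
```

Emit:
move_arm(commands=[{"tx": 0.01,"ty": 0,"tz": 0,"roll": 0},{"tx": 0,"ty": 0,"tz": 0,"roll": 0},{"tx": 0,"ty": 0,"tz": 0,"roll": 0},{"tx": 0,"ty": 0,"tz": 0,"roll": 0}])

```text
time: 16.33
tcp_pos: [0.5339, 0.0955, 0.1668]
ee_rot: [1.796, 1.57, -2.803]
wrist_force: [-0.4, -0.3, -0.8]
width: 1.0
```

```bash
python3 -c "
from h import *
go(.5335,.095,.103,96.6)"
```

```text
tool x,y,z in world: [[-0.001, -0.0, -1.0], [-0.994, -0.112, 0.001], [-0.112, 0.994, -0.0]]
t 16.33 tcp [0.5339 0.0955 0.1668] q [ 0.34  0.53 -0.86  1.82  0.47  1.02  0.97] jaw deg 96.46 w 1.0 F [-0.4 -0.3 -0.8]
shift tool [ 0.0638  0.0004 -0.0005]
roll -0.0025 (alt: half turn)
```

Emit:
move_arm(commands=[{"tx": 0.015,"ty": 0.0004,"tz": -0.0005,"roll": -0.002},{"tx": 0.015,"ty": 0,"tz": 0,"roll": 0},{"tx": 0.015,"ty": 0,"tz": 0,"roll": 0},{"tx": 0.01,"ty": 0,"tz": 0,"roll": 0},{"tx": 0.008,"ty": 0,"tz": 0,"roll": 0},{"tx": 0,"ty": 0,"tz": 0,"roll": 0},{"tx": 0,"ty": 0,"tz": 0,"roll": 0},{"tx": 0,"ty": 0,"tz": 0,"roll": 0}])

```text
time: 17.0
tcp_pos: [0.5343, 0.0953, 0.1049]
ee_rot: [-1.363, 1.57, 0.323]
wrist_force: [-0.6, 0.2, 0.2]
width: 1.002
```

```bash
python3 -c "
from h import *
go(.5335,.095,.103,96.6)"
```

```text
tool x,y,z in world: [[0.001, 0.0, -1.0], [-0.993, -0.116, -0.001], [-0.116, 0.993, 0.0]]
t 17.0 tcp [0.5343 0.0953 0.1049] q [ 0.3   0.6  -0.81  1.88  0.55  0.9   0.91] jaw deg 96.65 w 1.002 F [-0.6  0.2  0.2]
shift tool [ 0.0019  0.0008 -0.0002]
roll 0.0008 (alt: half turn)
```

Emit:
move_arm(commands=[{"tx": 0.0015,"ty": 0.0008,"tz": -0.0002,"roll": 0},{"tx": 0,"ty": 0,"tz": 0,"roll": 0},{"tx": 0,"ty": 0,"tz": 0,"roll": 0}])

```text
time: 17.25
tcp_pos: [0.5332, 0.0946, 0.103]
ee_rot: [-1.843, 1.57, -0.157]
wrist_force: [0.1, -0.5, -0.3]
width: 1.0
```

Emit:
move_arm(commands=[{"tx": 0,"ty": 0,"tz": 0,"roll": 0},{"tx": 0,"ty": 0,"tz": 0,"roll": 0},{"tx": 0,"ty": 0,"tz": 0,"roll": 0},{"tx": 0,"ty": 0,"tz": 0,"roll": 0},{"tx": 0,"ty": 0,"tz": 0,"roll": 0},{"tx": 0,"ty": 0,"tz": 0,"roll": 0},{"tx": 0,"ty": 0,"tz": 0,"roll": 0},{"tx": 0,"ty": 0,"tz": 0,"roll": 0},{"tx": 0,"ty": 0,"tz": 0,"roll": 0},{"tx": 0,"ty": 0,"tz": 0,"roll": 0}], jaw=1)

```text
time: 18.08
tcp_pos: [0.5334, 0.0934, 0.1031]
ee_rot: [-3.071, 1.569, -1.385]
wrist_force: [-1.1, -2.7, 6.0]
width: 0.407
```

```bash
python3 -c "
from h import *
go(.5335,.095,.203,96.6)"; python3 chk.py
```

```text
tool x,y,z in world: [[0.0, -0.002, -1.0], [-0.993, -0.115, -0.0], [-0.115, 0.993, -0.002]]
t 18.08 tcp [0.5334 0.0934 0.1031] q [ 0.3   0.6  -0.81  1.88  0.55  0.9   0.9 ] jaw deg 96.6 w 0.407 F [-1.1 -2.7  6. ]
shift tool [-0.0999 -0.0003  0.0013]
roll 0.0001 (alt: half turn)
c1 0 
c2 1 [0.49240824 0.12746585 0.07593599]
c3 5 [0.49872745 0.05168011 0.07702535]
c4 0 
handle [0.51655342 0.05660928 0.09521702] [0.55073366 0.1303781  0.12962265]
```

The opening is 37.4 mm, which means the latch is fully drawn. I'll lift slowly.

Emit:
move_arm(commands=[{"tx": -0.002,"ty": 0,"tz": 0,"roll": 0},{"tx": -0.002,"ty": 0,"tz": 0,"roll": 0},{"tx": -0.002,"ty": 0,"tz": 0,"roll": 0},{"tx": -0.002,"ty": 0,"tz": 0,"roll": 0},{"tx": 0,"ty": 0,"tz": 0,"roll": 0},{"tx": 0,"ty": 0,"tz": 0,"roll": 0}])

```text
time: 18.63
tcp_pos: [0.533, 0.0946, 0.1107]
ee_rot: [2.421, 1.571, -2.175]
wrist_force: [-0.0, -0.1, -4.6]
width: 0.405
```

```bash
python3 -c "
from h import *
go(.5335,.095,.203,96.6);print(r.get_state()['torque'])"; python3 chk.py
```

```text
tool x,y,z in world: [[-0.0, -0.0, -1.0], [-0.993, -0.116, 0.0], [-0.116, 0.993, -0.0]]
t 18.63 tcp [0.533  0.0946 0.1107] q [ 0.3   0.59 -0.82  1.88  0.54  0.91  0.91] jaw deg 96.66 w 0.405 F [-0.  -0.1 -4.6]
shift tool [-0.0923 -0.0005  0.0003]
roll 0.001 (alt: half turn)
[ 0.1363785  -0.14560934 -0.00303424]
c1 0 
c2 2 [0.48881631 0.12718975 0.0834891 ]
c3 5 [0.49724093 0.05399173 0.08414898]
c4 0 
handle [0.51653416 0.05810168 0.09530768] [0.54831151 0.13302684 0.12990858]
```

The wrist carries -4.6 N and the caps have risen 8 mm, so the rotor is free. I'll continue the lift.

Emit:
move_arm(commands=[{"tx": -0.005,"ty": 0,"tz": 0,"roll": 0},{"tx": -0.008,"ty": 0,"tz": 0,"roll": 0},{"tx": -0.01,"ty": 0,"tz": 0,"roll": 0},{"tx": -0.012,"ty": 0,"tz": 0,"roll": 0},{"tx": -0.014,"ty": 0,"tz": 0,"roll": 0},{"tx": -0.014,"ty": 0,"tz": 0,"roll": 0},{"tx": -0.012,"ty": 0,"tz": 0,"roll": 0},{"tx": -0.009,"ty": 0,"tz": 0,"roll": 0},{"tx": -0.006,"ty": 0,"tz": 0,"roll": 0},{"tx": -0.002,"ty": 0,"tz": 0,"roll": 0}])

```text
time: 19.52
tcp_pos: [0.5334, 0.0948, 0.204]
ee_rot: [-1.61, 1.569, 0.077]
wrist_force: [-0.1, 0.4, -5.6]
width: 0.406
```

Emit:
move_arm(commands=[{"tx": 0,"ty": 0,"tz": 0,"roll": 0},{"tx": 0,"ty": 0,"tz": 0,"roll": 0},{"tx": 0,"ty": 0,"tz": 0,"roll": 0},{"tx": 0,"ty": 0,"tz": 0,"roll": 0},{"tx": 0,"ty": 0,"tz": 0,"roll": 0},{"tx": 0,"ty": 0,"tz": 0,"roll": 0},{"tx": 0,"ty": 0,"tz": 0,"roll": 0},{"tx": 0,"ty": 0,"tz": 0,"roll": 0},{"tx": 0,"ty": 0,"tz": 0,"roll": 0},{"tx": 0,"ty": 0,"tz": 0,"roll": 0}])

```text
time: 20.35
tcp_pos: [0.5331, 0.0947, 0.2027]
ee_rot: [-2.949, 1.571, -1.262]
wrist_force: [-0.4, 0.2, -4.7]
width: 0.404
```

```bash
python3 -c "
from h import *
go(.5335,.095,.203,96.6)
d=cam('scene');P=pts(d)
for n,xy in(('c2',(.4913,.1294)),('c3',(.5,.0539)),('c4',(.5755,.0625))):
    p=P[(np.hypot(P[...,0]-xy[0],P[...,1]-xy[1])<.0195)&(P[...,2]>.143)&(P[...,2]<.156)];print(n,len(p),np.percentile(p[:,2],[10,50,90]).round(4))
    p=P[(np.hypot(P[...,0]-xy[0],P[...,1]-xy[1])<.01)&(P[...,2]>.156)&(P[...,2]<.185)];print('  cap',len(p),p[:,2].max().round(4))
p=P[(np.hypot(P[...,0]-.5057,P[...,1]+.262)<.03)&(P[...,2]>.01)];print('green',p.max(0))
x=proj(d,[.52,.1,.14]).astype(int)
cv2.imwrite('pics/fin.png',cv2.resize(d['color'][x[1]-90:x[1]+90,x[0]-90:x[0]+90,::-1],(600,600),interpolation=2))
"
```

```text
tool x,y,z in world: [[0.0, -0.0, -1.0], [-0.993, -0.116, -0.0], [-0.116, 0.993, -0.0]]
t 20.35 tcp [0.5331 0.0947 0.2027] q [ 0.37  0.49 -0.89  1.78  0.42  1.08  1.01] jaw deg 96.66 w 0.404 F [-0.4  0.2 -4.7]
shift tool [-0.0003 -0.0005  0.0003]
roll 0.001 (alt: half turn)
c2 150 [0.1443 0.1485 0.1515]
  cap 76 0.1767
c3 177 [0.1442 0.1486 0.1517]
  cap 80 0.1767
c4 150 [0.1442 0.1488 0.1512]
  cap 57 0.1768
green [ 0.51929753 -0.25224989  0.0473464 ]
```

View pics/fin.png

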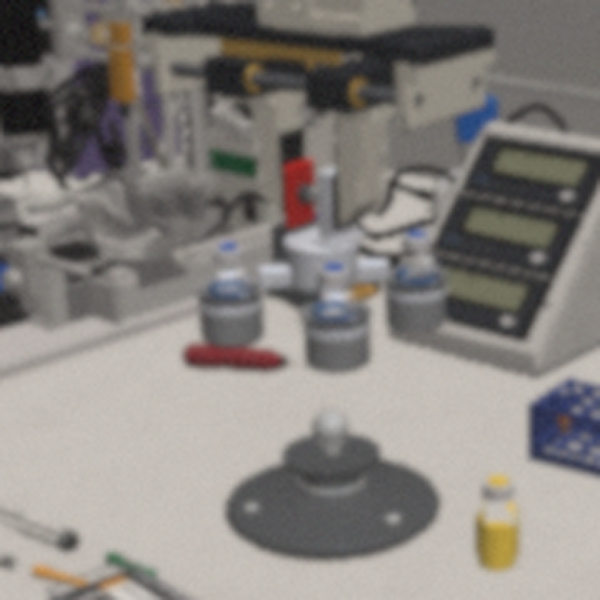

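```bash
python3 -c "
from h import *
print(r.finish_job());print(r.get_state()['time'])"
```

```text
the job is handed in; nothing more can be done
None
the job is handed in; nothing more can be done
```

I put both spare vials into the empty cups (2 and 3), squeezed the trigger and lifted the rotor straight up about 10 cm. I handed the job in at about 20 s with the rotor held there; no verdict was reported.

Last checks before handing in:
- **Latch:** the jaw opening was 37 mm, against 38 mm expected for a fully drawn latch.
- **Load and position:** the wrist carried 4.7 N. The TCP was within about 1 mm of straight above the stand, and the ball was clear in the picture.
- **Level and seating:** the cup rims I could see (2, 3 and 4) agreed to 0.3 mm in height, so the rotor was level. Their cap tops agreed to 0.1 mm, at the seated height.
- **Green vial:** it appeared where it started, judged by its depth points' extent.

**Not confirmed:** cup 1 was hidden behind the gripper in the final view. I did not check it separately after the lift.

**Disagreements and misses:**
- The jaws read about 21 mm on the 24 mm vials.
- In the second insertion the finger hid the cap, so I placed that vial from its visible body (about a 1 mm correction). It went in with no noticeable force.

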